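# Open the red screw pot at the phone repair bench

## Robot

A 6-joint arm with a two-finger parallel gripper is mounted at the origin on the work surface. World frame = base frame: x ahead of the robot, y to its left, z up, the work surface at z = 0. Lengths are in m, angles in rad, forces in N, time in s.
With the tool pointing down it reaches from about 0.325 to 0.85 m from the base axis. Payload 4.4 kg.
Tool frame: the origin (TCP) lies midway between the tips of the shut fingers; the grasp point (between the pads) lies 19 mm behind it (env.hold_point_z is the distance from the TCP to the grasp point, in m); z points along the fingers, y is the line along which they close (so a half turn about z gives the same grasp; the last joint's range is limited). The gripper opens to 94 mm and grips with 3 to 60 N. Pads are 16 mm wide; open, the fingers measure 119 mm over their backs; the gripper's body (75 mm by 177 mm) begins 78 mm behind the grasp point.
Start: joints at [1.113, 0.207, 1.542, -0, 1.393, -0.15], TCP at [0.174, 0.548, 0.205] pointing down, gripper open.
Joint ranges: [-2.73, 2.73], [-0.86, 2.22], [0.23, 2.46], [-1.11, 4.25], [0.08, 2.63], [-2.82, 2.82]. Speed limits (rad/s): [2.79, 2.79, 3.14, 3.14, 3.14, 3.14].

## Interface

Orientations are given as a unit quaternion [w, x, y, z].
In Python, from bench import get_state, get_image, calibration, order, env gives the robot as it stands. The module is installed in compiled form; this text tells all that it offers.
- The arm moves only by the tool play_rows, never from a script. Its argument "commands" is one flat list of numbers, 7 for each row, row after row: the turn, a rotation vector about the tool's x, y, z in units of 6 degrees (1.0 is 6 degrees), then the shift along the tool's x, y, z in units of 25 mm (1.0 is 25 mm), then the finger opening in mm, from 0 to 94. In form: [wx, wy, wz, x, y, z, fingers, wx, wy, wz, x, y, z, fingers, ...]. A call has 1 to 20 rows; each row shifts and turns the commanded pose from where the row before left it, along the tool's axes as they then stand; what a row does not reach is not made up. A row lasts 1/12 s, in which the tool goes at most 41.7 mm and 7.16 degrees, less where a joint would pass 70% of its speed; a pose out of reach is approached as far as the arm can. A call is refused whole if a number of a shift passes 1 or a number of a turn 1, either way. A call with a gripper value outside its range is refused whole. The fingers move at their own pace and stop on an object; "squeeze" is the grip in N (left out, the last holds). Time passes only in rows, so rows that do not move let the fingers close. It gives the time, the measured TCP pose, the force, the opening and the grip force at its end, in the units of the state.
- get_state(): the state, without advancing time (a new reading comes with each control period).
- get_image(name): name is "side" or "top"; returns (picture, depth): 480x640x3 uint8, blue, green, red; 480x640 float32, m along the optical axis (not along the pixel's ray), 0 where there is no reading.
- calibration(name): a dict with "camera_matrix" (3x3 intrinsics, pixels), "world_to_cam" (4x4, takes a point from world to camera coordinates). Camera axes: x right, y up, looking along -z (the intrinsics and any distortion apply to the point x, -y, -z); pixel columns grow to the right and rows downward; lengths in m; the calibration is good to about 2 mm. A picture is of the moment at which its call begins. calibration takes no time and is no camera call.
- order.job_done(): hands the job in; it is judged then, once.
The state is a dict: "t": time; "joint_positions": joint angles; "joint_vel": joint speeds; "joint_efforts": joint torques, N m; "tcp_pos": TCP position; "ee_rot": TCP orientation; "ft_force": force on the tool from outside, world axes, zero at the start; "torque": the same for the moment, N m; "grip_width": finger opening in m; "finger_force": force on a finger pad.
Only numpy, scipy, OpenCV 4.12 (cv2) and the standard library are available. Lean on these libraries where they do the work, as an engineer would, in place of code of your own. Each camera call takes 0.05 s, during which the arm holds its last target. There are 200 camera calls.

## Task

Open the red-lidded screw pot: lift its loose lid off and lay it, knob up, flat in the empty bay of the green repair tray in the middle of the bench. Set the lid down, do not drop it. Leave the open pot standing where it is and do not disturb the blue-lidded pot.

Things in the scene. Friction and masses are not known exactly. Their poses are not given: they have to be found in the camera images.
- red_lid: The red plastic lid, one rigid piece, about 60 g, resting loosely on the red pot (no thread, no catch; it lifts straight up). From below: a locating plug 48 mm across and 6 mm high, a flange 66 mm across and 5 mm thick, a round upright knob 20 mm across and 24 mm high; 35 mm high in all. Origin: centre of the underside of the plug; z up through the knob. The flange top (foot of the knob) is 11 mm and the knob's top 35 mm above the origin. Laid flat it rests on the plug.
- red_pot: The pot under the red lid: a round bare aluminium pot standing loose on the bench, 62 mm across, 45 mm high, inside 54 mm across, about 0.3 kg, small screws in it. Origin: centre of its underside; z up. The lid's plug hangs 6 mm into its mouth with 3 mm play all round, so the lid's origin is 39 mm above the pot's.
- bay (a point): Floor centre of the empty bay of the middle green tray (side trays are full). Tray: fixed, 200 (x) by 300 mm (y); two bays along y, parted by a rib. Rim and rib: 6 mm wide, 4 mm above the floor, which is 4 mm above the bench. Empty bay: 188 (x) by 141 mm (y) inside; a black phone, 8 mm thick, lies in the other, on the -y side. x along the rib, y away from the phone, z up.
- blue_lid: The blue lid, of the same shape and size as the red one, on its own identical aluminium pot at least 130 mm away from the red pot. To be left alone. Origin: centre of the underside of its plug; z up. Also on the bench, beyond the far side of pots and tray: a black electric screwdriver standing 174 mm high and a small steel weight with a brass hook, 61 mm high.

How it is judged:
On the way:
1. the red lid is held clear above its pot (z of red_lid in the frame of red_pot above 0.055 m and contact force between the fingers and red_lid above 0.3 N), for 0.2 s.
At the end, for the whole second after the job is handed in: The red lid lies knob up, flat (within 0.1 rad) and still on the floor of the empty bay, its origin within 72 mm (x) and 49 mm (y) of the bay centre and under 3 mm high; the red pot is upright (0.17 rad) within 30 mm of its start, the blue lid within 20 mm of its start (x of red_lid in the frame of bay between -0.072 and 0.072 m and y of red_lid in the frame of bay between -0.049 and 0.049 m and z of red_lid in the frame of bay below 0.003 m and angle between red_lid's own z axis and vertical below 0.1 rad and linear speed of red_lid below 0.02 m/s and distance of red_pot from where it was at the start of the episode below 0.03 m and angle between red_pot's own z axis and vertical below 0.17 rad and distance of blue_lid from where it was at the start of the episode below 0.02 m); the robot touches nothing.
It fails at once if the red lid is dropped: free of the fingers, away from its pot, and more than 30 mm above the tray's floor (contact force between the fingers and red_lid below 0.02 N and horizontal distance between red_lid and red_pot above 0.06 m and z of red_lid in the frame of bay above 0.03 m).
It fails at once if the red pot is pushed more than 30 mm or tipped more than 0.17 rad (distance of red_pot from where it was at the start of the episode above 0.03 m or angle between red_pot's own z axis and vertical above 0.17 rad).
It fails at once if the blue lid is moved more than 20 mm (distance of blue_lid from where it was at the start of the episode above 0.02 m).
It also fails if it takes over 34 s, if anything falls off the work surface, if the arm or the gripper's body presses on something with over 40 N, if the wrist force passes 120 N, or if a joint passes its speed limit or range.

## Working session

There is one attempt and no reset: what is moved stays moved. The work goes in short steps, Python scripts to look and compute and a tool call to move; the robot and the scene stay as the last step left them, time stands still between calls to the robot, and variables do not carry over. Pictures are saved under pics/ and viewed, at most 10 in all, crops included, and the job is handed in when it is done.

Besides the shell and the picture viewer there is one more tool, called by a JSON object that holds its "method" and its "body". play_rows: Moves the arm, as the interface text tells. Its arguments: {"type":"object","properties":{"commands":{"type":"array"},"squeeze":{"type":"number"}},"required":["commands"]}

```bash
mkdir -p pics; cat > h.py <<'E'
import numpy as np,cv2
from bench import *
def world(name,u,v,d):
    c=calibration(name);K=np.array(c["camera_matrix"]);T=np.linalg.inv(np.array(c["world_to_cam"]))
    x=(u-K[0,2])/K[0,0]*d;y=(v-K[1,2])/K[1,1]*d
    return (T@[x,-y,-d,1])[:3]
E
python3 - <<'E'
from h import *
for n in("top","side"):
    p,d=get_image(n);cv2.imwrite(f"pics/{n}0.png",p);np.save(n+"0.npy",d)
    print(calibration(n))
print(get_state(),env.hold_point_z)
E
```

```text
{'camera_matrix': array([[442.0115258 ,   0.        , 317.33574464],
       [  0.        , 442.0115258 , 242.68150604],
       [  0.        ,   0.        ,   1.        ]]), 'world_to_cam': array([[-0.00724526, -0.99993772,  0.00848856,  0.07832566],
       [ 0.99297269, -0.00619154,  0.11818163, -0.51552346],
       [-0.11812171,  0.00928517,  0.99295571, -0.67245181],
       [ 0.        ,  0.        ,  0.        ,  1.        ]])}
{'camera_matrix': array([[605.6375449 ,   0.        , 313.4097727 ],
       [  0.        , 605.6375449 , 242.17238085],
       [  0.        ,   0.        ,   1.        ]]), 'world_to_cam': array([[ 0.82227639, -0.56869376,  0.02118847, -0.35648207],
       [ 0.36318846,  0.55307181,  0.74980378, -0.26543213],
       [-0.43812747, -0.60885054,  0.66132091, -0.82777713],
       [ 0.        ,  0.        ,  0.        ,  1.        ]])}
{'t': 0.1, 'joint_positions': array([ 1.11350925e+00,  2.07329352e-01,  1.54278650e+00,  1.41666022e-05,
        1.39349431e+00, -1.50486261e-01]), 'joint_vel': array([-2.86282734e-04, -2.96591722e-03, -2.89900389e-03, -4.76136157e-05,
       -6.61517196e-04, -6.95475719e-04]), 'joint_efforts': array([-7.12967194e-04, -3.71866679e+01, -2.82292610e+01,  7.00866734e-02,
        3.10337625e-02, -5.82062330e-05]), 'tcp_pos': array([0.17333448, 0.54749998, 0.20442167]), 'ee_rot': array([-3.08501719e-04,  1.52800652e-01,  9.88256517e-01, -9.60446436e-04]), 'ft_force': array([ 0.62374374, -0.94305217,  0.53492265]), 'torque': array([-0.01177523,  0.02537989,  0.02390694]), 'finger_force': 0.0, 'grip_width': 0.09395348729632849} 0.0188
```

View pics/top0.png

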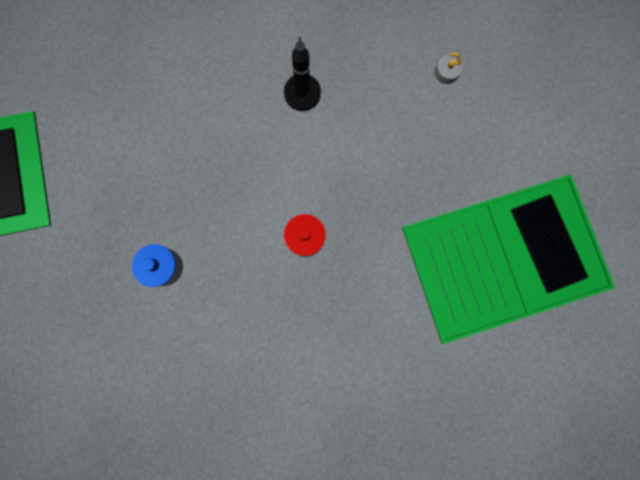

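View pics/side0.png

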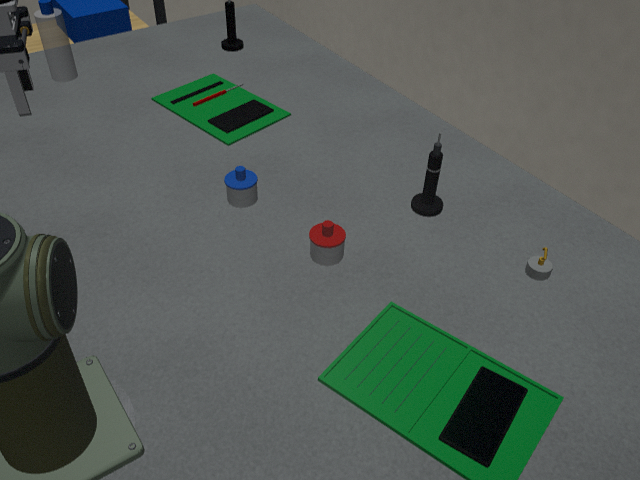

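The top picture shows the red lid at (305,235), with the blue lid at (153,265). The middle tray's empty bay has corners at about (404,227), (442,342), (489,205) and (528,313), and the phone lies to the right. The side picture agrees: the red knob is at (328,228).

```bash
python3 - <<'E'
from h import *
from scipy.spatial.transform import Rotation as R
for n in("top","side"):
    p=cv2.imread(f"pics/{n}0.png").astype(int);d=np.load(n+"0.npy")
    for nm,m in(("red",(p[...,2]>120)&(p[...,1]<60)&(p[...,0]<60)),("blue",(p[...,0]>120)&(p[...,2]<70)&(p[...,1]<120))):
        if n=="side":
            m=m.copy(); m[:150]=0
        v,u=np.nonzero(m&(d>0)); P=np.array([world(n,a,b,d[b,a]) for a,b in zip(u,v)])
        fl=P[(P[:,2]>.038)&(P[:,2]<.058)];k=P[P[:,2]>.066]
        print(n,nm,len(P),"flange mid",(fl.min(0)+fl.max(0))/2,np.ptp(fl,axis=0),"knob",len(k),np.median(k,0) if len(k) else 0)
d=np.load("top0.npy")
C=np.array([world("top",a,b,d[b,a]) for a,b in((404,227),(442,342),(570,177),(613,288),(489,205),(528,313))])
print(C.round(3)); print("bay",C[[0,1,4,5]].mean(0))
s=get_state();q=s["ee_rot"];print(R.from_quat(np.r_[q[1:],q[0]]).as_matrix().round(3))
E
```

```text
top red 1318 flange mid [0.52622713 0.09553455 0.05156693] [0.06329799 0.06201055 0.01032214] knob 139 [0.52703801 0.09506728 0.07392474]
top blue 1358 flange mid [0.48032423 0.32683736 0.0520576 ] [0.06298357 0.06471611 0.01091449] knob 141 [0.48083519 0.32633833 0.07434156]Traceback (most recent call last):
  File "<stdin>", line 8, in <module>
  File "h.py", line 4, in world
    c=calibration(name);K=np.array(c["camera_matrix"]);T=np.linalg.inv(np.array(c["world_to_cam"]))
ValueError: time passes only in moves, steps and waits
```

```bash
python3 - <<'E'
from h import *
from scipy.spatial.transform import Rotation as R
d=np.load("top0.npy")
C=np.array([world("top",a,b,d[b,a]) for a,b in((404,227),(442,342),(570,177),(613,288),(489,205),(528,313))])
print(C.round(3)); print("bay",C[[0,1,4,5]].mean(0))
s=get_state();q=s["ee_rot"];print(s["t"],s["tcp_pos"],R.from_quat(np.r_[q[1:],q[0]]).as_matrix().round(3))
E
```

```text
[[ 0.544 -0.069  0.007]
 [ 0.357 -0.125  0.006]
 [ 0.628 -0.351  0.006]
 [ 0.441 -0.407  0.008]
 [ 0.58  -0.212  0.006]
 [ 0.402 -0.266  0.007]]
bay [ 0.47087836 -0.16782042  0.00620469]
0.1 [0.17333448 0.54749998 0.20442167] [[-0.953  0.302 -0.001]
 [ 0.302  0.953 -0.002]
 [ 0.    -0.002 -1.   ]]
```

{"method": "play_rows", "body": {"commands": [0, 0, 0, -0.4, -0.27, 0, 50, 0, 0, 0, -0.8, -0.55, 0, 50, 0, 0, 0, -1, -0.69, 0, 50, 0, 0, 0, -1, -0.69, 0, 50, 0, 0, 0, -1, -0.69, 0, 50, 0, 0, 0, -1, -0.69, 0, 50, 0, 0, 0, -1, -0.69, 0, 50, 0, 0, 0, -1, -0.69, 0, 50, 0, 0, 0, -1, -0.69, 0, 50, 0, 0, 0, -1, -0.69, 0, 50, 0, 0, 0, -1, -0.69, 0, 50, 0, 0, 0, -1, -0.69, 0, 50, 0, 0, 0, -1, -0.69, 0, 50, 0, 0, 0, -1, -0.69, 0, 50, 0, 0, 0, -1, -0.69, 0, 50, 0, 0, 0, -1, -0.69, 0, 50, 0, 0, 0, -1, -0.69, 0.3, 50, 0, 0, 0, -1, -0.67, 0.6, 50, 0, 0, 0, -1, -0.66, 1, 50, 0, 0, 0, -0.8, -0.5, 1, 50]}}

```text
t: 1.77
tcp_pos: [0.5301, 0.0921, 0.1331]
ee_rot: [0.002, 0.153, 0.988, -0.0]
ft_force: [0.7, 0.6, 0.1]
grip_width: 0.0499
finger_force: 0.0
```

{"method": "play_rows", "body": {"commands": [0, 0, 0, 0, 0, 0.5, 50, 0, 0, 0, 0, 0, 0.5, 50, 0, 0, 0, 0, 0, 0, 50, 0, 0, 0, 0, 0, 0, 50, 0, 0, 0, 0, 0, 0, 50]}}

```text
t: 2.18
tcp_pos: [0.5286, 0.0947, 0.1087]
ee_rot: [0.001, 0.153, 0.988, 0.0]
ft_force: [0.2, -0.1, -0.5]
grip_width: 0.0499
finger_force: 0.0
```

```bash
python3 - <<'E'
from h import *
s=get_state();print(s["t"],s["tcp_pos"],s["ee_rot"])
p,d=get_image("side");q,_=get_image("top")
a=cv2.resize(p[130:290,240:440],(800,640))[:600];cv2.imwrite("pics/s1.png",a)
E
```

```text
2.1833 [0.52859695 0.09467712 0.10870599] [5.01279476e-04 1.52754475e-01 9.88264043e-01 5.14041929e-06]
```

View pics/s1.png

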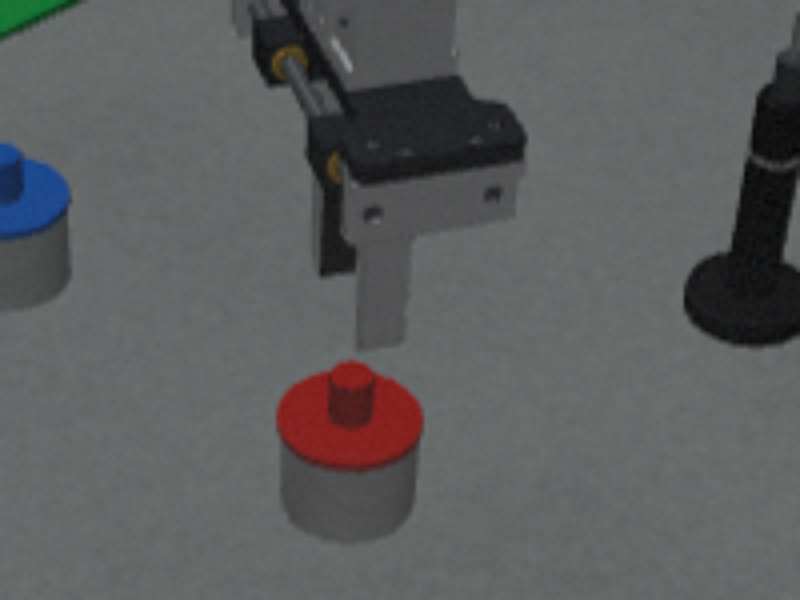

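The picture shows the open fingers straddling the red knob at crop (352,380), well centred. I'll descend and grip.

{"method": "play_rows", "body": {"commands": [0, 0, 0, 0.06, 0, 0.5, 50, 0, 0, 0, 0, 0, 0.5, 50, 0, 0, 0, 0, 0, 0.5, 50, 0, 0, 0, 0, 0, 0.4, 50, 0, 0, 0, 0, 0, 0.3, 50, 0, 0, 0, 0, 0, 0, 50, 0, 0, 0, 0, 0, 0, 50, 0, 0, 0, 0, 0, 0, 50], "squeeze": 15}}

```text
t: 2.95
tcp_pos: [0.5276, 0.0954, 0.0537]
ee_rot: [0.001, 0.153, 0.988, 0.0]
ft_force: [-0.4, -0.6, 0.8]
grip_width: 0.05
finger_force: 0.0
```

{"method": "play_rows", "body": {"commands": [0, 0, 0, 0, 0, 0, 30, 0, 0, 0, 0, 0, 0, 24, 0, 0, 0, 0, 0, 0, 20, 0, 0, 0, 0, 0, 0, 15, 0, 0, 0, 0, 0, 0, 10, 0, 0, 0, 0, 0, 0, 10, 0, 0, 0, 0, 0, 0, 10]}}

```text
t: 3.53
tcp_pos: [0.527, 0.095, 0.0531]
ee_rot: [0.0, 0.153, 0.988, -0.0]
ft_force: [-1.1, -0.6, 1.4]
grip_width: 0.0199
finger_force: 15.0
```

{"method": "play_rows", "body": {"commands": [0, 0, 0, 0, 0, -0.1, 10, 0, 0, 0, 0, 0, -0.2, 10, 0, 0, 0, 0, 0, -0.3, 10, 0, 0, 0, 0, 0, -0.4, 10, 0, 0, 0, 0, 0, -0.5, 10, 0, 0, 0, 0, 0, -0.5, 10, 0, 0, 0, 0, 0, -0.5, 10, 0, 0, 0, 0, 0, -0.5, 10, 0, 0, 0, 0, 0, -0.4, 10, 0, 0, 0, 0, 0, -0.3, 10, 0, 0, 0, 0, 0, -0.2, 10, 0, 0, 0, 0, 0, -0.1, 10, 0, 0, 0, 0, 0, 0, 10, 0, 0, 0, 0, 0, 0, 10, 0, 0, 0, 0, 0, 0, 10]}}

```text
t: 4.78
tcp_pos: [0.5263, 0.0953, 0.1521]
ee_rot: [-0.001, 0.153, 0.988, -0.0]
ft_force: [-0.5, 0.3, -0.1]
grip_width: 0.0201
finger_force: 15.0
```

```bash
python3 - <<'E'
from h import *
p,d=get_image("side")
cv2.imwrite("pics/s2.png",cv2.resize(p[130:280,240:440],(800,600)))
E
```

```text
(no output)
```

View pics/s2.png

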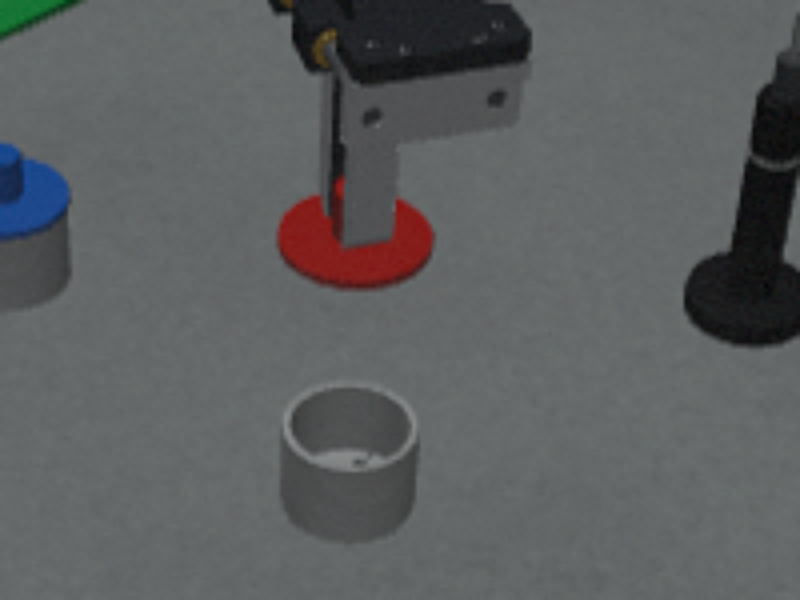

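The lid hangs level in the fingers, with its flange at crop (355,240). The open pot stands undisturbed at (350,460). Next I'll move to above the bay.

{"method": "play_rows", "body": {"commands": [0, 0, 0, -0.06, -0.2, 0, 10, 0, 0, 0, -0.06, -0.4, 0, 10, 0, 0, 0, -0.06, -0.6, 0, 10, 0, 0, 0, -0.06, -0.8, 0, 10, 0, 0, 0, -0.06, -0.8, 0, 10, 0, 0, 0, -0.06, -0.8, 0, 10, 0, 0, 0, -0.06, -0.8, 0, 10, 0, 0, 0, -0.06, -0.8, 0, 10, 0, 0, 0, -0.06, -0.8, 0, 10, 0, 0, 0, -0.06, -0.8, 0, 10, 0, 0, 0, -0.06, -0.8, 0, 10, 0, 0, 0, -0.06, -0.8, 0, 10, 0, 0, 0, -0.06, -0.7, 0, 10, 0, 0, 0, -0.06, -0.6, 0, 10, 0, 0, 0, -0.06, -0.4, 0, 10, 0, 0, 0, -0.06, -0.3, 0, 10, 0, 0, 0, -0.06, -0.2, 0, 10, 0, 0, 0, -0.06, -0.1, 0, 10, 0, 0, 0, 0, 0, 0, 10, 0, 0, 0, 0, 0, 0, 10]}}

```text
t: 6.5
tcp_pos: [0.472, -0.1675, 0.1529]
ee_rot: [-0.0, 0.153, 0.988, 0.0]
ft_force: [0.1, -0.5, -0.0]
grip_width: 0.0199
finger_force: 15.0
```

{"method": "play_rows", "body": {"commands": [0, 0, 0, 0, 0, 0.2, 10, 0, 0, 0, 0, 0, 0.4, 10, 0, 0, 0, 0, 0, 0.5, 10, 0, 0, 0, 0, 0, 0.5, 10, 0, 0, 0, 0, 0, 0.5, 10, 0, 0, 0, 0, 0, 0.5, 10, 0, 0, 0, 0, 0, 0.5, 10, 0, 0, 0, 0, 0, 0.5, 10, 0, 0, 0, 0, 0, 0.4, 10, 0, 0, 0, 0, 0, 0.4, 10, 0, 0, 0, 0, 0, 0.3, 10, 0, 0, 0, 0, 0, 0.2, 10, 0, 0, 0, 0, 0, 0.2, 10, 0, 0, 0, 0, 0, 0.1, 10, 0, 0, 0, 0, 0, 0, 10, 0, 0, 0, 0, 0, 0, 10, 0, 0, 0, 0, 0, 0, 10]}}

```text
t: 7.92
tcp_pos: [0.4723, -0.1681, 0.0235]
ee_rot: [0.001, 0.153, 0.988, -0.0]
ft_force: [-1.2, -0.3, -0.4]
grip_width: 0.0194
finger_force: 15.0
```

{"method": "play_rows", "body": {"commands": [0, 0, 0, 0, 0, 0.05, 10, 0, 0, 0, 0, 0, 0.05, 10, 0, 0, 0, 0, 0, 0.04, 10, 0, 0, 0, 0, 0, 0, 10, 0, 0, 0, 0, 0, 0, 10, 0, 0, 0, 0, 0, 0, 10]}}

```text
t: 8.42
tcp_pos: [0.4718, -0.1678, 0.0194]
ee_rot: [-0.0, 0.153, 0.988, 0.0]
ft_force: [0.1, 0.6, -0.9]
grip_width: 0.0195
finger_force: 15.0
```

{"method": "play_rows", "body": {"commands": [0, 0, 0, 0, 0, 0.03, 10, 0, 0, 0, 0, 0, 0.03, 10, 0, 0, 0, 0, 0, 0, 10, 0, 0, 0, 0, 0, 0, 10, 0, 0, 0, 0, 0, 0, 10]}}

```text
t: 8.83
tcp_pos: [0.472, -0.1679, 0.0181]
ee_rot: [0.0, 0.153, 0.988, -0.0]
ft_force: [-0.7, -0.4, 1.8]
grip_width: 0.0194
finger_force: 15.0
```

{"method": "play_rows", "body": {"commands": [0, 0, 0, 0, 0, 0.03, 10, 0, 0, 0, 0, 0, 0, 10, 0, 0, 0, 0, 0, 0, 10, 0, 0, 0, 0, 0, 0, 10]}}

```text
t: 9.17
tcp_pos: [0.472, -0.168, 0.018]
ee_rot: [-0.0, 0.153, 0.988, -0.0]
ft_force: [-1.8, 0.9, 6.6]
grip_width: 0.0198
finger_force: 15.0
```

The force shows contact with the floor. I'll release the lid and rise.

{"method": "play_rows", "body": {"commands": [0, 0, 0, 0, 0, 0, 22, 0, 0, 0, 0, 0, 0, 26, 0, 0, 0, 0, 0, 0, 40, 0, 0, 0, 0, 0, 0, 50, 0, 0, 0, 0, 0, 0, 50, 0, 0, 0, 0, 0, 0, 50, 0, 0, 0, 0, 0, -0.3, 50, 0, 0, 0, 0, 0, -0.5, 50, 0, 0, 0, 0, 0, -0.8, 50, 0, 0, 0, 0, 0, -1, 50, 0, 0, 0, 0, 0, -1, 50, 0, 0, 0, 0, 0, -0.8, 50, 0, 0, 0, 0, 0, -0.5, 50, 0, 0, 0, 0, 0, 0, 50, 0, 0, 0, 0, 0, 0, 50]}}

```text
t: 10.42
tcp_pos: [0.4724, -0.1682, 0.1407]
ee_rot: [0.001, 0.153, 0.988, -0.0]
ft_force: [-0.8, -0.5, 0.2]
grip_width: 0.05
finger_force: 0.0
```

```bash
python3 - <<'E'
from h import *
p,d=get_image("side")
cv2.imwrite("pics/s3.png",p)
E
```

```text
(no output)
```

View pics/s3.png

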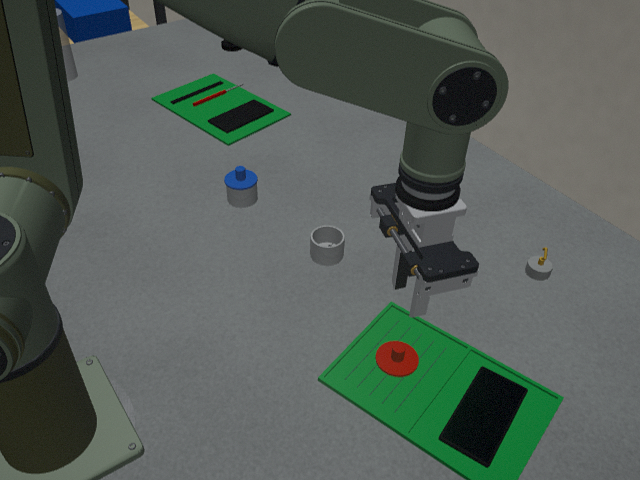

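The lid lies flat with its knob up at (397,358), in the middle of the empty bay. The open pot at (327,245) and the blue pot at (241,187) haven't moved, and the gripper is clear.

```bash
python3 -c "
from bench import order
print(order.job_done())"
```

```text
the job is handed in; nothing more can be done
None
```

The red lid lies flat, knob up, in the empty bay of the middle tray; the open pot and the blue-lidded pot were left where they stood, and the job is handed in (no verdict was returned).

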